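Load the label roll's sprung spindle between the dispenser's end cups

TASK

Load the roll of blank sample labels into the bench label dispenser: put the steel sprung plunger of its spindle into the dispenser's left cup first, with the blue fixed pin at the other end still raised above the right cup, press the spindle in against its spring until the fixed pin clears the right cup, lower it into line, ease it out into the right cup and let go, so that the roll hangs level with both ends fully home. Work by feel: do not ram the plunger against its stop (stay under 20 N), do not jam the pin against a cup, and do not let the spring fling the spindle. Leave the two sample cups, the marker and the timer where they are.

Things in the scene. Friction and masses are not known exactly. Their poses are not given: they have to be found in the camera images.
- dispenser: Label dispenser, fixed to the worktop: grey base 136 (x) x 214 (y) x 12 mm, steel peel plate along its front (-x) edge up to 36 mm high. On rails on the base sits a white U-shaped yoke: two uprights (30 mm wide, 6 mm thick, 81 mm high) facing each other along y, each with a black blind cup inside. Origin: underside of the base; +y left, +x away from the robot, z up.
- rail_mid (a point): Fixed point on the cups' axis (the line along the dispenser's y, 66 mm above its origin). The yoke slides along y and is clamped (150 N) up to 10 mm left or right of this point; where is not reported: look or feel. From the yoke's middle the cup mouths lie 61 mm and the flat floors 69 mm left and right. Each cup: outside 24 mm, bore 14 mm, 8 mm deep.
- label_roll: White roll of blank labels, 58 mm diameter, 36 mm wide, fast on a blue spindle, about 0.18 kg, lying on the worktop, axis level. Origin: middle of the roll on its axis (29 mm up as it lies); y is the spindle's axis, plunger at +y, fixed pin at -y, 144 mm overall with the plunger out. Blue hubs (18 mm diameter) reach y = +38 and -28 mm. Grasp it across the roll's diameter.
- plunger: The steel plunger itself, sliding in the roll's hub along y; its origin falls on the roll's origin when it is out and moves towards -y as it is pressed in.
- plunger_tip (a point): Tip of the steel sprung plunger (10 mm diameter, rounded nose), 72 mm from the roll's origin when out; goes into the left (+y) cup. Pushing it in takes 3 N at first and 0.5 N more per mm; after 15.5 mm (10.75 N) it meets its stop and is rigid. For the fixed pin to pass the right cup's mouth it must be 14 mm in; seated in both cups it stays 6 mm in.
- fixed_pin_tip (a point): Tip of the blue fixed pin (10 mm diameter, rounded nose, 44 mm long), 72 mm from the roll's origin on its -y side, on the axis. It goes into the right (-y) cup.
- cup_white: Sample cup with a white lid, 56 mm diameter, 58 mm high, a bystander. Origin: centre of its underside.
- cup_blue: Sample cup with a blue lid, 52 mm diameter, 50 mm high, a bystander. Origin: centre of its underside.
- marker: Marker pen lying down, 17 x 135 x 16 mm, long along its y, a bystander. Origin: centre of its underside.
- timer: White timer, 62 x 62 x 17 mm, a bystander. Origin: centre of its underside.

How it is judged:
On the way:
1. the plunger stands in the left cup, its tip within 4.5 mm of the cups' axis, pressed in by more than 5 mm, while the fixed pin's tip is still more than 10 mm above that axis (y of plunger_tip in the frame of dispenser above 0.055 m and x of plunger_tip in the frame of dispenser between -0.0045 and 0.0045 m and z of plunger_tip in the frame of dispenser between 0.0615 and 0.0705 m and distance between plunger_tip and fixed_pin_tip below 0.139 m and z of fixed_pin_tip in the frame of dispenser above 0.076 m), for 0.1 s.
At the end, for the whole second after the job is handed in: the spindle is sprung out between the floors of both cups (136 to 140 mm from tip to tip, plunger in the left cup), both tips within 3.5 mm of the cups' axis in x and in height, the spring pressing on the cups (more than 2 N), the roll at rest and let go (x of plunger_tip in the frame of dispenser between -0.0035 and 0.0035 m and z of plunger_tip in the frame of dispenser between 0.0625 and 0.0695 m and x of fixed_pin_tip in the frame of dispenser between -0.0035 and 0.0035 m and z of fixed_pin_tip in the frame of dispenser between 0.0625 and 0.0695 m and y of plunger_tip in the frame of dispenser above 0.057 m and y of fixed_pin_tip in the frame of dispenser below -0.057 m and distance between plunger_tip and fixed_pin_tip between 0.136 and 0.14 m and contact force between label_roll and dispenser above 2 N and linear speed of label_roll below 0.02 m/s); the robot touches nothing.
It fails at once if the plunger presses on the dispenser with more than 20 N (rammed against its stop) (contact force between plunger and dispenser above 20 N).
It fails at once if the roll and its spindle, both ends together, load the dispenser with more than 32 N (contact force between label_roll and dispenser above 32 N).
It fails at once if the robot presses on the dispenser itself with more than 25 N (contact force between any of the fingers, the arm and dispenser above 25 N).
It fails at once if the roll flies faster than 0.5 m/s while the fingers are off it (linear speed of label_roll above 0.5 m/s and contact force between label_roll and the fingers below 0.1 N).
It fails at once if a sample cup, the marker or the timer is moved more than 20 mm from where it stood (distance of any of cup_white, cup_blue, marker, timer from where it was at the start of the episode above 0.02 m).
It also fails if it takes over 70 s, if anything falls off the work surface, if the arm or the gripper's body presses on something with over 40 N, if the wrist force passes 120 N, or if a joint passes its speed limit or range.

ROBOT

A 6-joint arm with a two-finger parallel gripper is mounted at the origin on a cart in front of the work surface, level with it; the furniture and walls round the work are solid. World frame = base frame: x ahead of the robot, y to its left, z up, the work surface at z = 0. Lengths are in m, angles in rad, forces in N, time in s.
With the tool pointing down it reaches from about 0.35 to 0.975 m from the base axis. Payload 7.1 kg.
Tool frame: the origin (TCP) lies midway between the tips of the shut fingers; the grasp point (between the pads) lies 19 mm behind it; z points along the fingers, x is the direction in which the jaws open and shut, and the axes are right-handed (so a half turn about z gives the same grasp; the last joint's range is limited). The gripper opens to 88 mm and grips with 3 to 60 N. Pads are 20 mm wide; open, the fingers measure 115 mm over their backs; the gripper's body (75 mm by 178 mm) begins 61 mm behind the grasp point.
Start: joints at [-1.135, 0.423, 1.63, -0, 1.089, -0.019], TCP at [0.275, -0.561, 0.223] pointing down, gripper open.
Joint ranges: [-3, 3], [-0.9, 2.11], [0.09, 2.58], [-1.31, 4.45], [0.11, 2.69], [-2.54, 2.54]. Speed limits (rad/s): [2.39, 2.39, 3.01, 3.14, 3.14, 3.14].

INTERFACE

Orientations are given as a unit quaternion [w, x, y, z].
In Python, from station import move_pose, movel, movej, command_gripper, wait, inverse_kinematics, read_camera, camera_info, MotionError, job_done, get_time, get_joint_pos, get_qvel, get_effort, get_tcp_pos, get_ee_rot, get_ft_force, get_ft_torque, get_grip_width gives the robot as it stands. Calls block until the motion is done:
- move_pose(position, orientation): joint-space move of the TCP to a pose.
- movel(position, frame=None, v=0.15, until_force=None): straight line of the TCP; frame=None keeps the orientation; v is the mean speed in m/s. With until_force (N) it stops when the force on the tool has changed by that much, and returns True; else False.
- movej(angles): joint-space move.
- command_gripper(opening): opening from 0.0 (shut) to 1.0 (fully open); the grip force is fixed at half the most; returns when the fingers have stopped.
- wait(seconds).
- inverse_kinematics(position, orientation): joint angles nearest the present ones, or None.
- read_camera(name): name is "side" or "top"; returns the picture (420x560x3 uint8, red, green, blue); there is no depth.
- camera_info(name): a dict with "intrinsics" (3x3 intrinsics, pixels), "T" (4x4, takes a point from camera to world coordinates). Camera axes: x right, y up, looking along -z (the intrinsics and any distortion apply to the point x, -y, -z); pixel columns grow to the right and rows downward; lengths in m; the calibration is good to about 2 mm. A picture is of the moment at which its call begins. camera_info takes no time and is no camera call.
A pose or a line that the arm cannot do raises MotionError and nothing moves.
- job_done(): hands the job in, once; it reports no verdict.
Readings, each from a call of its own:
- get_time(): time.
- get_joint_pos(): joint angles.
- get_qvel(): joint speeds.
- get_effort(): joint torques, N m.
- get_tcp_pos(): TCP position.
- get_ee_rot(): TCP orientation.
- get_ft_force(): force on the tool from outside, world axes, zero at the start.
- get_ft_torque(): the same for the moment, N m.
- get_grip_width(): opening from 0.0 (shut) to 1.0 (fully open).
Only numpy, scipy, OpenCV 4.12 (cv2) and the standard library are available. Lean on these libraries where they do the work, as an engineer would, in place of code of your own. Each camera call takes 0.05 s, during which the arm holds its last target.

## Working session

There is one attempt and no reset: what is moved stays moved. The work goes in short steps, each a Python script; the robot and the scene stay as the last script left them, time stands still between calls to the robot, and variables do not carry over. Pictures are saved under pics/ and viewed, and the job is handed in when it is done.

```bash
mkdir -p pics; ls
python3 - <<'E'
from station import *
import cv2, numpy as np
np.set_printoptions(precision=4,suppress=True)
for n in ("side","top"):
    im=read_camera(n); cv2.imwrite(f"pics/{n}0.png",cv2.cvtColor(im,cv2.COLOR_RGB2BGR))
    c=camera_info(n); print(n,c)
print(get_time(),get_tcp_pos(),get_ee_rot(),get_ft_force(),get_grip_width())
E
```

```text
pics
side {'intrinsics': array([[426.8811,   0.    , 277.6409],
       [  0.    , 426.8811, 218.2872],
       [  0.    ,   0.    ,   1.    ]]), 'T': array([[ 0.982 ,  0.1006, -0.1597,  0.2905],
       [-0.1886,  0.5452, -0.8168, -1.1671],
       [ 0.0049,  0.8322,  0.5544,  0.7917],
       [ 0.    ,  0.    ,  0.    ,  1.    ]])}
top {'intrinsics': array([[450.0948,   0.    , 280.1888],
       [  0.    , 450.0948, 209.9455],
       [  0.    ,   0.    ,   1.    ]]), 'T': array([[ 0.0234,  0.9929, -0.1167,  0.3577],
       [-0.9996,  0.0251,  0.0127, -0.0706],
       [ 0.0155,  0.1164,  0.9931,  1.4775],
       [ 0.    ,  0.    ,  0.    ,  1.    ]])}
0.1 [ 0.2744 -0.561   0.222 ] [-0.0004  0.8483 -0.5295 -0.0006] [-0.4375  0.0563 -0.571 ] 1.0007306686476491
```

View pics/side0.png

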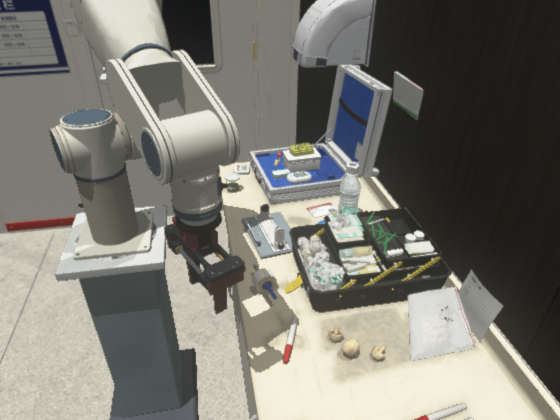

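View pics/top0.png

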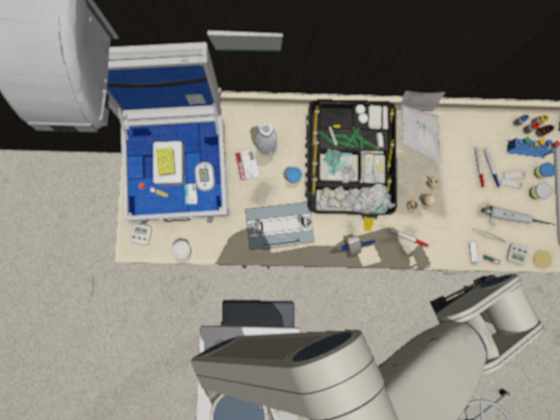

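```bash
cat > h.py <<'E'
import numpy as np, cv2
from station import *
np.set_printoptions(precision=4,suppress=True)
def snap(n,name,box=None,s=1):
    im=cv2.cvtColor(read_camera(n),cv2.COLOR_RGB2BGR)
    cv2.imwrite(f"pics/{name}_full.png",im)
    if box: x0,y0,x1,y1=box; im=im[y0:y1,x0:x1]
    cv2.imwrite(f"pics/{name}.png",cv2.resize(im,None,fx=s,fy=s,interpolation=cv2.INTER_CUBIC))
def ray(n,u,v):
    c=camera_info(n);K=c["intrinsics"];T=c["T"]
    d=np.array([(u-K[0,2])/K[0,0],-(v-K[1,2])/K[1,1],-1.]);return T[:3,3],T[:3,:3]@d
def atz(n,u,v,z):
    o,d=ray(n,u,v);return o+d*(z-o[2])/d[2]
def proj(n,p):
    c=camera_info(n);K=c["intrinsics"];T=c["T"]
    q=T[:3,:3].T@(np.asarray(p,float)-T[:3,3]);q=q/-q[2]
    return np.array([K[0,0]*q[0]+K[0,2],-K[1,1]*q[1]+K[1,2]])
def tri(a,b):
    (o1,d1),(o2,d2)=ray("top",*a),ray("side",*b)
    t=np.linalg.lstsq(np.stack([d1,-d2],1),o2-o1,rcond=None)[0]
    p,q=o1+d1*t[0],o2+d2*t[1];return (p+q)/2,np.linalg.norm(p-q)
E
python3 - <<'E'
import cv2
a=cv2.imread('pics/top0.png')[180:280,220:440]
cv2.imwrite('pics/t0z.png',cv2.resize(a,None,fx=3.6,fy=3.6,interpolation=cv2.INTER_CUBIC))
a=cv2.imread('pics/side0.png')[190:310,210:330]
cv2.imwrite('pics/s0z.png',cv2.resize(a,None,fx=5,fy=5,interpolation=cv2.INTER_CUBIC))
E
```

```text
(no output)
```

View pics/t0z.png

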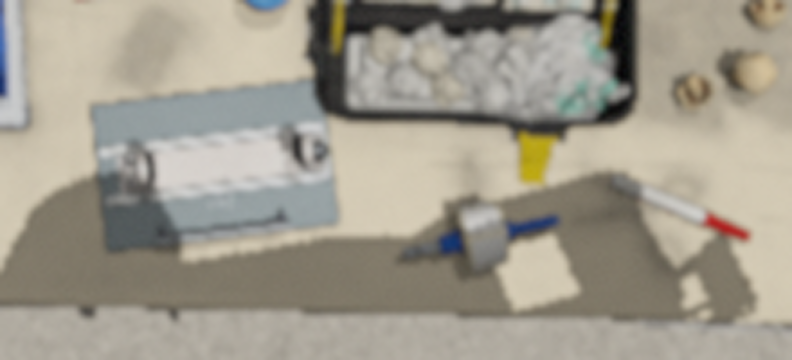

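View pics/s0z.png

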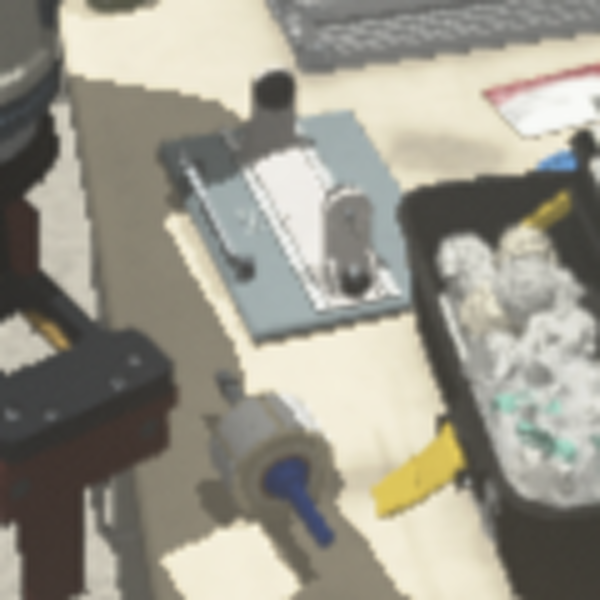

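Run:
```python
from h import *
f=lambda x,y:(220+(x+.5)/3.6-.5,180+(y+.5)/3.6-.5)
P=[atz("top",*f(*p),.012) for p in [(92,105),(318,80),(338,220),(107,250)]]
print("base BL BR FR FL",*P,sep="\n")
P=np.array(P);c=P.mean(0);d=(P[0]-P[1]+P[3]-P[2]);print("c",c,"yaw of +y",np.degrees(np.arctan2(-d[0],d[1])),np.linalg.norm(d)/2, np.linalg.norm(P[0]-P[3]),np.linalg.norm(P[1]-P[2]))
a=atz("top",*f(402,258),.029);b=atz("top",*f(557,221),.029);print("plunger",a,"pin",b,np.linalg.norm(a-b),(a+b)/2,np.degrees(np.arctan2(-(a-b)[0],(a-b)[1])))
g=lambda x,y:(210+(x+.5)/5-.5,190+(y+.5)/5-.5)
# side : plunger (222,378), pin(325,540); base corners near right (408,300), front-right(262,338)
for n,p,z in [("plunger",(228,382),.029),("pin",(325,538),.029),("baseBR",(412,303),.012),("baseFR",(258,336),.012),("baseFL",(162,145),.012),("baseBL",(355,112),.012)]:
    print(n,atz("side",*g(*p),z))
# tops of uprights
print("box corner top(h?)",tri((310,208),(210+410/5,190+195/5)))
for u,v in [(140,165),(310,150)]: print("upright top@.08",atz("top",*f(u,v),.09))
```

```text
base BL BR FR FL
[0.5308 0.0254 0.012 ]
[ 0.559  -0.1801  0.012 ]
[ 0.4317 -0.2002  0.012 ]
[0.3997 0.0076 0.012 ]
c [ 0.4803 -0.0868  0.012 ] yaw of +y 8.290354770933028 0.20882161772497657 0.13231329946308734 0.12888988901384957
plunger [ 0.3984 -0.2564  0.029 ] pin [ 0.4347 -0.3951  0.029 ] 0.14342654965664228 [ 0.4166 -0.3258  0.029 ] 14.673259126333809
plunger [ 0.4044 -0.2654  0.029 ]
pin [ 0.4348 -0.3947  0.029 ]
baseBR [ 0.5246 -0.1937  0.012 ]
baseFR [ 0.4301 -0.2077  0.012 ]
baseFL [0.3994 0.001  0.012 ]
baseBL [0.532  0.0172 0.012 ]
box corner top(h?) (array([ 0.5281, -0.1813,  0.0801]), np.float64(0.0046765226293132))
upright top@.08 [ 0.4708 -0.0226  0.09  ]
upright top@.08 [ 0.4874 -0.1683  0.09  ]
```

```bash
cat >> h.py <<'E'
from scipy.spatial.transform import Rotation as R
def quat(psi,tilt=0.):
    """tool x at heading psi(rad), tool z down; then rotated by tilt about tool x: raises the -y (pin) side"""
    x=np.array([np.cos(psi),np.sin(psi),0]);z=np.array([0,0,-1.]);y=np.cross(z,x)
    r=R.from_matrix(np.stack([x,y,z],1)); r=R.from_rotvec(x*tilt)*r   # tilt<0: -y side goes up
    q=r.as_quat();return np.array([q[3],q[0],q[1],q[2]])
E
python3 - <<'E'
from h import *
psi=np.radians(8.4);ex=np.array([np.cos(psi),np.sin(psi),0]);ey=np.array([-np.sin(psi),np.cos(psi),0])
L=np.array([.470,-.024,0]);Rr=np.array([.4905,-.166,0])
command_gripper(0.0)
q=quat(psi)
res={}
def touch(name,c,s):
    p=c+s*.050*ex; 
    move_pose(p+[0,0,.13],q); movel(p+[0,0,.07],v=.15)
    f0=get_ft_force()
    hit=movel(p-s*.040*ex+[0,0,.07],v=.02,until_force=3)
    t=get_tcp_pos();f=get_ft_force()
    print(name,hit,t,"F",f-f0,"along ex",t@ex,"ey",t@ey,get_time())
    movel(t+s*.02*ex,v=.1); movel(np.r_[(t+s*.02*ex)[:2],.13],v=.2)
touch("Rfront",Rr,-1)
touch("Lfront",L+.004*ey,-1)
touch("Lback",L+.004*ey,1)
print(get_joint_pos(),get_ee_rot(),q)
E
```

```text
Rfront True [ 0.4679 -0.1691  0.0697] F [-1.3595  0.247   0.981 ] along ex 0.43817773865715226 ey -0.2356611328321333 4.8917
Lfront True [ 0.4467 -0.0232  0.0697] F [-0.7074 -0.645   0.228 ] along ex 0.43852243605844443 ey -0.08825645074601364 8.1917
Lback True [ 0.491  -0.0169  0.07  ] F [1.9835 0.0894 1.1455] along ex 0.48330589575264127 ey -0.08846799509237187 11.3333
[-0.0508  0.3933  1.9465  0.0001  0.8015 -0.1974] [0.     0.9973 0.0732 0.0002] [0.     0.9973 0.0732 0.    ]
```

Run:
```python
from h import *
psi=np.radians(14.6);q=quat(psi)
c=np.array([.4175,-.327,0])
command_gripper(1.0)
move_pose(c+[0,0,.12],q); movel(c+[0,0,.010],v=.12)
print(get_tcp_pos(),get_ft_force())
snap("top","g1t",(300,190,440,280),5);snap("side","g1s",(190,190,330,310),5)
command_gripper(0.0)
print(get_grip_width()*88,get_tcp_pos(),get_ft_force(),get_time())
movel(c+[0,0,.10],v=.15)
print(get_tcp_pos(),get_ft_force(),get_ft_torque(),get_time())
snap("top","g2t",(300,190,440,280),5);snap("side","g2s",(190,170,330,290),5)
```

```text
[ 0.4179 -0.3272  0.0105] [-0.5503  0.7699 -0.85  ]
57.53229629799248 [ 0.4176 -0.3271  0.0101] [-0.4095  0.1246  1.4237] 16.5083
[ 0.417  -0.3266  0.0994] [-0.9069 -0.0021 -2.5401] [-0.0287 -0.0705  0.017 ] 17.2583
```

View pics/g1s.png

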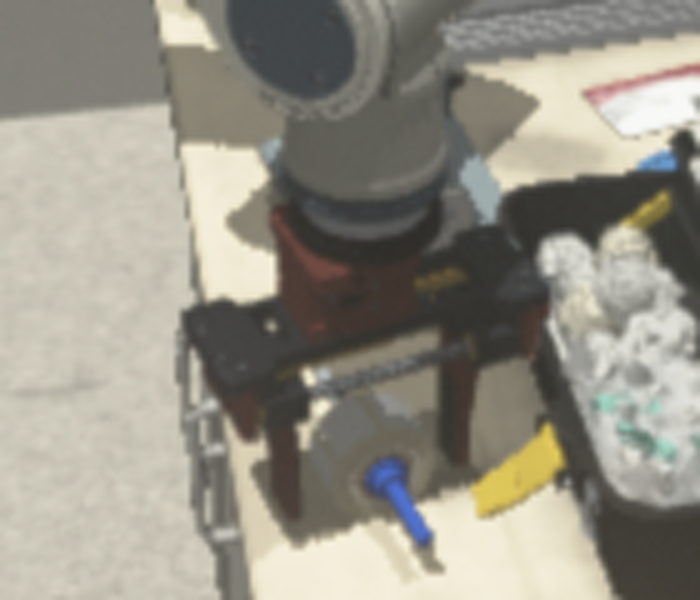

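View pics/g2t.png

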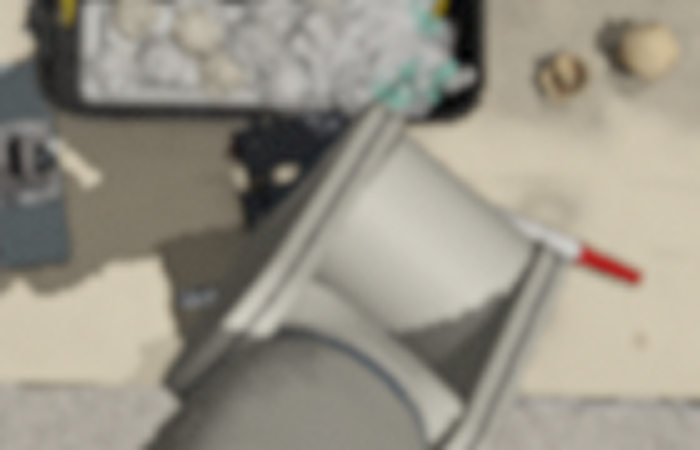

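View pics/g2s.png

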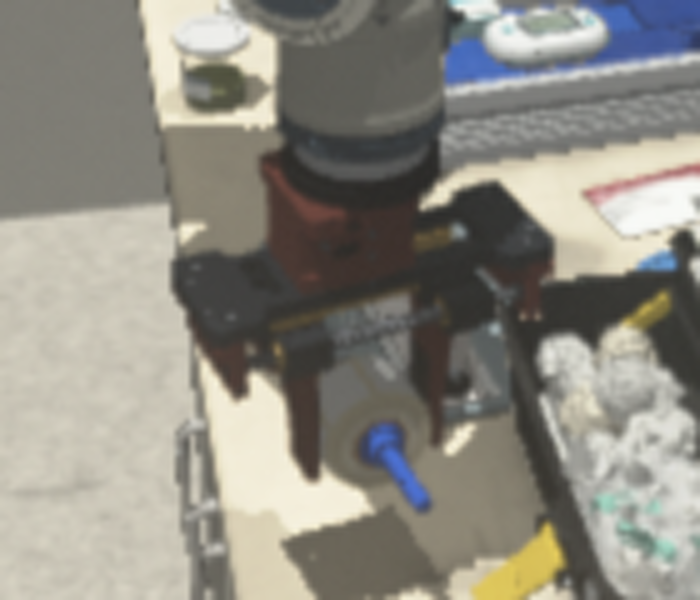

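Run:
```python
from h import *
from scipy.optimize import least_squares
psi=np.radians(14.6);ex=np.array([np.cos(psi),np.sin(psi),0]);ey=np.array([-np.sin(psi),np.cos(psi),0])
g1=lambda x,y:np.array((190+(x+.5)/5-.5,190+(y+.5)/5-.5)); g2=lambda x,y:g1(x,y)-[0,20]
# axis of pin: tip end centre. tip point
print("g1 pin tip", atz("side",*g1(428,538),.029)) 
t=np.array([.417,-.3266,.0994+.019])
p=atz("side",*g2(426,505),.1184);print("g2 pin tip if level",p)
for p,o in [(atz("side",*g1(428,538),.029),np.array([.4176,-.3271,.029])),(p,t)]:
    print("rel grasp: x",(p-o)@ex,"y",(p-o)@ey)
h=g2(380,445); p=atz("side",*h,.1184); print("hub face rel",(p-t)@ex,(p-t)@ey)
a=np.array([.3984,-.2564,.029]);b=np.array([.4347,-.3951,.029]);o=np.array([.4176,-.3271,.029])
for p in (a,b):print("top tips rel",(p-o)@ex,(p-o)@ey)
```

```text
g1 pin tip [ 0.4363 -0.395   0.029 ]
g2 pin tip if level [ 0.4349 -0.3966  0.1184]
rel grasp: x 0.0009860168045119676 y -0.0704107386807483
rel grasp: x -0.00036692603386772585 y -0.07226847190328824
hub face rel -0.0017540227537415902 -0.021311212740617088
top tips rel -0.0007587124454657652 0.07325677003134315
top tips rel -0.0005928895452900732 -0.07011460961873128
```

```bash
cat >> h.py <<'E'
PSI=np.radians(8.3);EX=np.array([np.cos(PSI),np.sin(PSI),0]);EY=np.array([-np.sin(PSI),np.cos(PSI),0]);EZ=np.array([0,0,1.])
_p8=np.radians(8.4);_pL=.46091*np.array([np.cos(_p8),np.sin(_p8),0])-.0885*np.array([-np.sin(_p8),np.cos(_p8),0])
AX=_pL@EX
MID=-.1644-(.46*np.radians(.1))*0
def pose(sy,sz,th,d=0.,s=.001,ax=None):
    """TCP pose for nose-sphere centre at (ey=sy, z=sz), tilt th deg (pin up +), plunger pressed d"""
    a=-np.radians(th);u=np.cos(a)*EY+np.sin(a)*EZ; up=-np.sin(a)*EY+np.cos(a)*EZ
    S=(AX if ax is None else ax)*EX+sy*EY+sz*EZ
    G=S-(.067-d)*u-s*u
    return G-.019*up, quat(PSI,a)
E
python3 - <<'E'
from h import *
print(AX,_pL@EY)
t=get_tcp_pos(); movel(t+[0,0,.10],v=.25)
p,q=pose(MID+.049-.005,.0655,18)
pu=p+[0,0,.06]
print(p,q,inverse_kinematics(pu,q),inverse_kinematics(p,q))
move_pose(pu,q); 
movel(p,v=.1)
print(get_tcp_pos()-p,get_ee_rot(),get_ft_force(),get_time())
snap("top","p1t",(230,190,370,280),5);snap("side","p1s",(210,160,350,280),5)
E
```

```text
Traceback (most recent call last):
NameError: name '_pL' is not defined
```

Run:
```python
from h import *
print(AX)
t=get_tcp_pos(); movel(t+[0,0,.10],v=.25)
p,q=pose(MID+.049-.005,.0655,18)
pu=p+[0,0,.06]
print(p,q,inverse_kinematics(pu,q),inverse_kinematics(p,q))
move_pose(pu,q); 
movel(p,v=.1)
print(get_tcp_pos()-p,get_ee_rot(),get_ft_force(),get_time())
snap("top","p1t",(230,190,370,280),5);snap("side","p1s",(210,160,350,280),5)
```

```text
0.4610637595544854
[ 0.4838 -0.1224  0.0684] [0.156  0.9851 0.0715 0.0113] [-0.0842  0.3743  2.0393 -0.4784  0.7125  0.1336] [-0.0842  0.4908  2.0611 -0.569   0.5927  0.2473]
[ 0.0002 -0.0003  0.0002] [0.1561 0.9851 0.0712 0.0114] [-0.1273  0.4341 -2.5254] 19.6583
```

View pics/p1s.png

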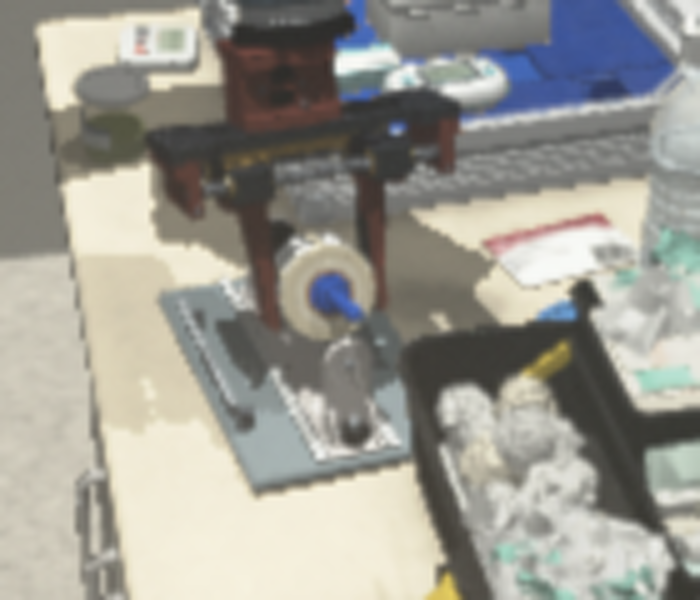

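View pics/p1t.png

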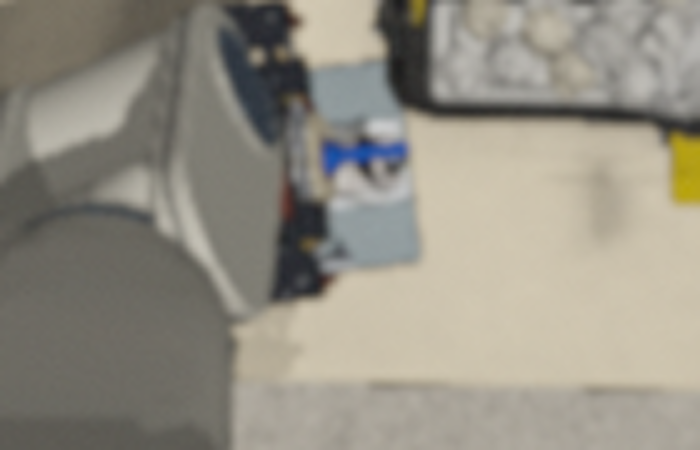

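Run:
```python
from h import *
f0=get_ft_force();t0=get_tcp_pos()
p,q=pose(MID+.073,.0655,18)
hit=movel(p,v=.015,until_force=2.0)
t=get_tcp_pos();f=get_ft_force()-f0
p0,_=pose(MID+.064,.0655,18)
print(hit,"travel",(t-t0)@EY,"vs expected floor",(t-p0)@EY,"F x,y,z",f@EX,f@EY,f[2],get_time())
wait(.1);f=get_ft_force()-f0;print(f@EX,f@EY,f[2])
snap("side","p2s",(210,160,350,280),5)
```

```text
True travel 0.022590199276999207 vs expected floor 0.0023751123459733463 F x,y,z 1.2462671300708938 -4.148521156446159 1.831438511234228 21.1167
0.8636032920275392 -3.1705064880143126 1.9510289019866858
```

View pics/p2s.png

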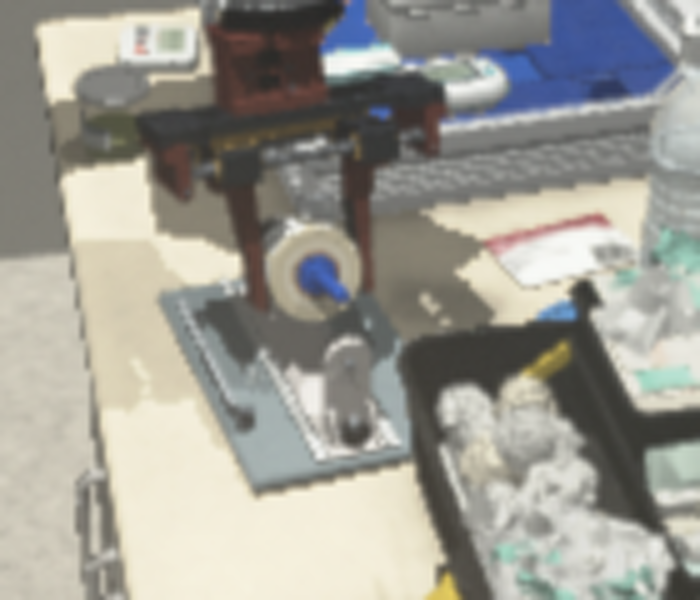

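```bash
cat >> h.py <<'E'
SY=MID+.0660
E
python3 - <<'E'
from h import *
t0=get_tcp_pos()
for th,d in [(18,.004),(18,.008),(17,.011),(16,.0125)]:
    p,q=pose(SY,.0655,th,d)
    hit=movel(p,frame=q,v=.02,until_force=9)
    wait(.08)
    t=get_tcp_pos();f=get_ft_force()
    a=-np.radians(th);u=np.cos(a)*EY+np.sin(a)*EZ
    print(th,d,hit,"err",(t-p)@EX,(t-p)@EY,(t-p)@EZ,"F",f@EX,f@EY,f[2],"tq",get_ft_torque(),get_time())
snap("side","p3s",(210,160,350,280),5)
E
```

```text
18 0.004 False err -9.51767704175006e-05 -8.844705872397352e-05 -4.209061685304938e-05 F 0.6441287331397452 -3.8117340688017927 -1.5015527480208957 tq [-0.539  -0.2107 -0.0014] 21.675
18 0.008 False err -1.5477464019015565e-05 -0.0003064055319780202 0.0001001514660233932 F 1.0619197169135186 -6.283545262497422 -0.42235912350642746 tq [-0.8297 -0.3232 -0.0554] 22.1083
17 0.011 False err 4.321829636844526e-05 -0.0005462469437697337 0.00016866349299940464 F 0.0004311867210216284 -7.051532469604941 -0.7727830004333758 tq [-1.0877 -0.3188  0.0178] 22.5167
16 0.0125 False err 8.800564893666942e-05 -0.0006433653963743507 0.00019955369612786877 F 1.3159082082108893 -8.077411921064586 -0.6645226278411447 tq [-1.2384 -0.3727 -0.049 ] 22.85
```

View pics/p3s.png

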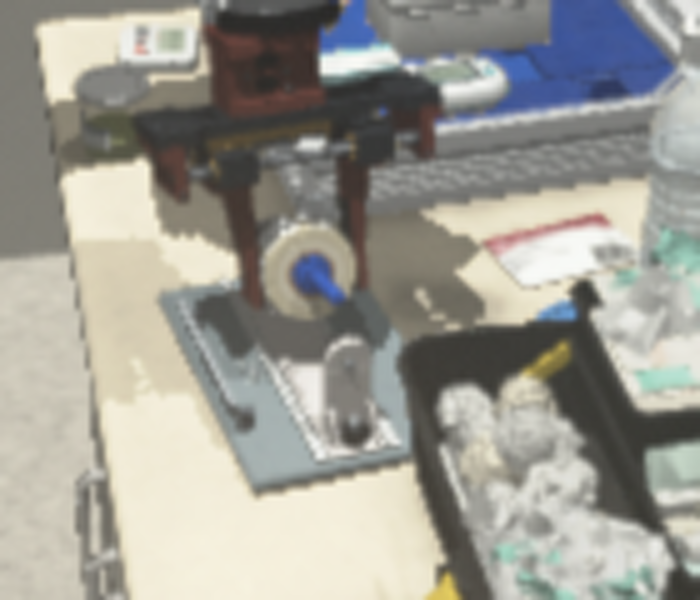

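```bash
cat >> h.py <<'E'
def fa(n=12):
    F=[]
    for _ in range(n): F.append(get_ft_force()); wait(.008)
    return np.mean(F,0)
E
python3 - <<'E'
from h import *
th=14
for d in [.0125,.0135,.0140,.0144,.0148,.0152,.0156,.0160,.0164,.0168]:
    p,q=pose(SY,.0655,th,d)
    movel(p,frame=q,v=.01,until_force=5)
    f=fa();t=get_tcp_pos();e=t-p
    a=-np.radians(th);u=np.cos(a)*EY+np.sin(a)*EZ
    print(d,"err u",e@u*1e3,"d_act",1e3*(d+e@u),"x",e@EX*1e3,"F",f@EX,f@EY,f[2],get_time())
    if -f@EY>11.6: break
E
```

```text
0.0125 err u -0.6954984468604107 d_act 11.80450155313959 x 0.11008730097719699 F 0.5318100412617985 -8.725240785663315 -0.7365011475840298 23.3583
0.0135 err u -0.66541555314984 d_act 12.83458444685016 x 0.13163311989211662 F 0.5358859358251997 -9.073809627377955 -0.7701059683118584 23.7083
0.014 err u -0.6966692274190772 d_act 13.303330772580923 x 0.13442676556807198 F 0.38320113443993 -9.696854306074933 -0.6553131139538025 24.0583
0.0144 err u -0.7430736538052604 d_act 13.656926346194739 x 0.11837543484412744 F 0.6877772322497645 -9.351653070515965 -0.6542018628757503 24.4083
0.0148 err u -0.7585276911395531 d_act 14.041472308860447 x 0.15633537378280948 F 0.7943139938937536 -9.75356106848961 -0.5399262286781256 24.7583
0.0152 err u -0.8040985124069001 d_act 14.3959014875931 x 0.11846977353705106 F 0.4234875745418321 -9.722652088066374 -0.7217174623605723 25.1083
0.0156 err u -0.8208505009563484 d_act 14.77914949904365 x 0.11974462229199034 F 0.6822507651494523 -10.10695110995592 -0.670042207614066 25.4583
0.016 err u -0.8248748027812585 d_act 15.175125197218742 x 0.15958106942585945 F 0.41122474043831536 -10.425634335245089 -0.5493588766421673 25.8083
0.0164 err u -0.8744384530590893 d_act 15.525561546940914 x 0.15228159694891263 F 0.48642771516726857 -10.314767395643557 -0.7422008382007016 26.1583
0.0168 err u -0.9079856246805162 d_act 15.892014375319484 x 0.17491131067241555 F 0.2941787619364779 -10.578212583332295 -0.6726348192220767 26.5083
```

Run:
```python
from h import *
th=14
for d in [.0172,.0175,.0178,.0181,.0184,.0187]:
    p,q=pose(SY,.0655,th,d)
    movel(p,frame=q,v=.01,until_force=5)
    f=fa();t=get_tcp_pos();e=t-p
    a=-np.radians(th);u=np.cos(a)*EY+np.sin(a)*EZ
    print(d,"err u",e@u*1e3,"d_act",1e3*(d+e@u),"x",e@EX*1e3,"F",f@EX,f@EY,f[2],get_time())
    if -f@EY>11.9: break
snap("side","p4s",(210,160,350,280),5)
```

```text
0.0172 err u -1.1338391345538847 d_act 16.066160865446115 x 0.21724500042138037 F 0.4091433283969415 -12.339655539011996 -0.09428849628246706 26.8583
```

View pics/p4s.png

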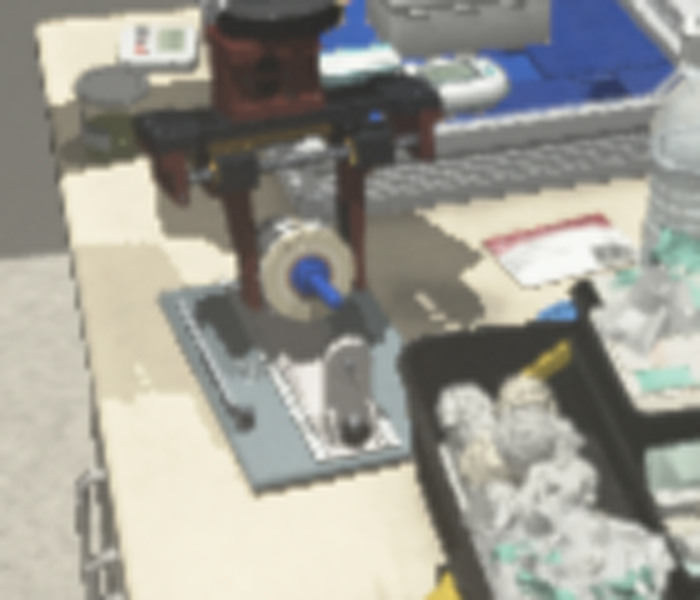

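Run:
```python
from h import *
for th,d,sz in [(14,.0163,.0655),(10,.0163,.0656),(7.5,.0163,.0657),(6,.0163,.0658),(4.5,.0163,.0658),(3,.0163,.0659)]:
    p,q=pose(SY,sz,th,d)
    hit=movel(p,frame=q,v=.012,until_force=3.5)
    f=fa(8);t=get_tcp_pos();e=t-p
    a=-np.radians(th);u=np.cos(a)*EY+np.sin(a)*EZ
    print(th,hit,"d_real",1e3*(d+e@u)-.45,"x,z",e@EX*1e3,e[2]*1e3,"F",f@EX,f@EY,f[2],"tq",get_ft_torque(),get_time())
    if hit: break
snap("side","p5s",(210,160,350,280),5);snap("top","p5t",(230,190,370,280),5)
```

```text
14 False d_real 14.961668907371964 x,z 0.1445781304468513 0.23436300574537772 F 0.5156813208510576 -10.358155064175307 -0.5336200752061426 tq [-1.6104 -0.4071 -0.0025] 27.225
10 False d_real 14.873590273092498 x,z 0.15990243948185484 0.09520856590009008 F 0.2970551969030167 -10.512659438993357 -2.0401416950262603 tq [-1.6571 -0.3508  0.0072] 27.75
7.5 False d_real 14.863461579194123 x,z 0.2150044363706634 0.01269240250938164 F 0.09298655349994332 -10.254141321822035 -2.6684616811933237 tq [-1.7457 -0.3462  0.0454] 28.1583
6 False d_real 14.870740473765453 x,z 0.2663186776039413 -0.03465382163044678 F 0.008863470778905789 -10.497763534392055 -3.3629521955725434 tq [-1.7393 -0.3379 -0.0044] 28.4833
4.5 False d_real 14.865620617909883 x,z 0.2453856791349694 -0.09086588743305313 F 0.023639199154725968 -10.978173590169863 -3.7022337085281323 tq [-1.8296 -0.3239  0.0322] 28.8167
3 False d_real 14.822941932182143 x,z 0.2828640901315197 -0.1379828494873156 F 0.007971311296475238 -10.466295738783458 -4.548076356002514 tq [-1.8207 -0.3301 -0.054 ] 29.1417
```

View pics/p5s.png

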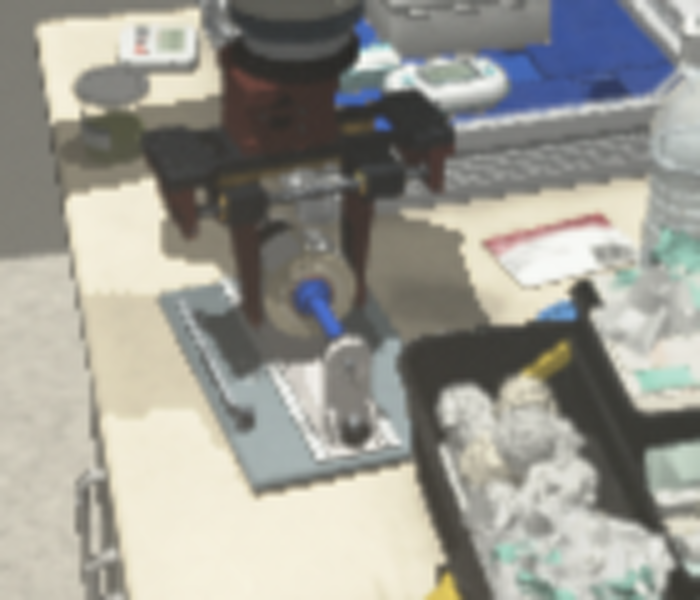

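View pics/p5t.png

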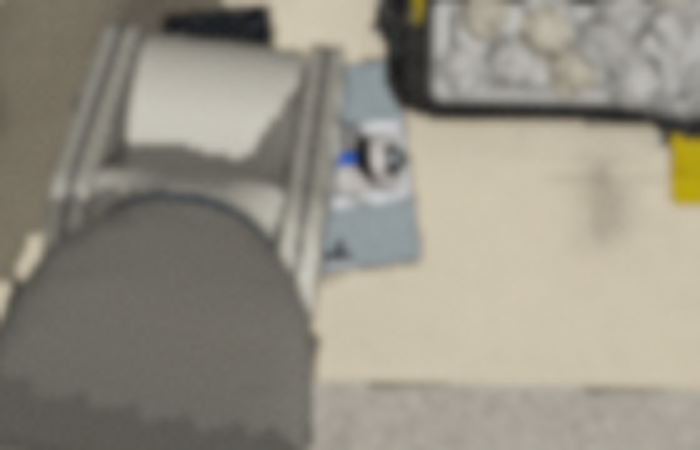

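Run:
```python
from h import *
SL=[(1.5,.0163,.0660),(0,.0163,.0660),(0,.0153,.066),(0,.0143,.0660),(0,.0133,.066),(0,.0118,.066)]
for th,d,sz in SL:
    p,q=pose(SY,sz,th,d,ax=AX-.0002)
    hit=movel(p,frame=q,v=.01,until_force=3.0)
    f=fa(10);t=get_tcp_pos();e=t-p
    a=-np.radians(th);u=np.cos(a)*EY+np.sin(a)*EZ
    print(th,d,hit,"d_real",1e3*(d+e@u)-.45,"x,z",e@EX*1e3,e[2]*1e3,"F",f@EX,f@EY,f[2],"tq",get_ft_torque(),get_time())
    if hit: break
    if th==0 and d<.015 and -f@EY<6: break
snap("side","p6s",(210,160,350,280),5);snap("top","p6t",(230,190,370,280),5)
```

```text
1.5 0.0163 False d_real 14.781316851238511 x,z 0.438600600953539 -0.16990575501581867 F 0.1265684355443036 -10.68965256740418 -5.133194059956368 tq [-1.8836 -0.3953 -0.0024] 29.6083
0 0.0163 False d_real 14.722655873710957 x,z 0.5335186110518386 -0.17793353905103115 F 0.23043884199892317 -10.271704698732227 -5.277505788043176 tq [-1.9391 -0.4031 -0.033 ] 29.9833
0 0.0153 False d_real 13.825978514517775 x,z 0.5599452462730898 -0.14915477859596404 F 0.10627475306646308 -10.16774349123471 -5.39790276626487 tq [-1.7872 -0.3344  0.0009] 30.3167
0 0.0143 False d_real 12.91150373293148 x,z 0.5175624320736587 -0.18058991661554225 F 0.2531474053611813 -9.51355873914822 -5.302592547193196 tq [-1.75   -0.4207 -0.0706] 30.65
0 0.0133 False d_real 11.986152124292177 x,z 0.5034103689568874 -0.17777374843115645 F 0.5197860882994676 -8.901854249168295 -5.21148318767742 tq [-1.6729 -0.3732  0.0165] 30.9833
0 0.0118 False d_real 10.567048501442041 x,z 0.48741146382675277 -0.17528369930373822 F 0.45842712181269446 -8.491413272486545 -4.800582905551418 tq [-1.5348 -0.3872 -0.0588] 31.3667
```

View pics/p6s.png

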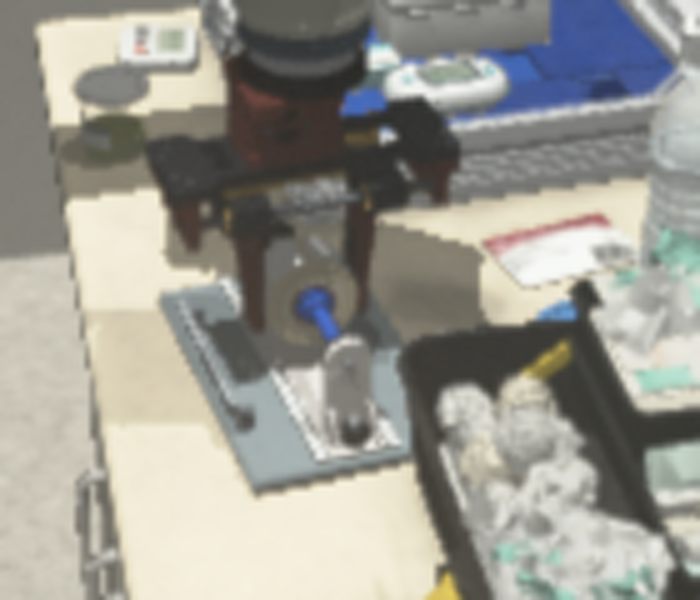

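View pics/p6t.png

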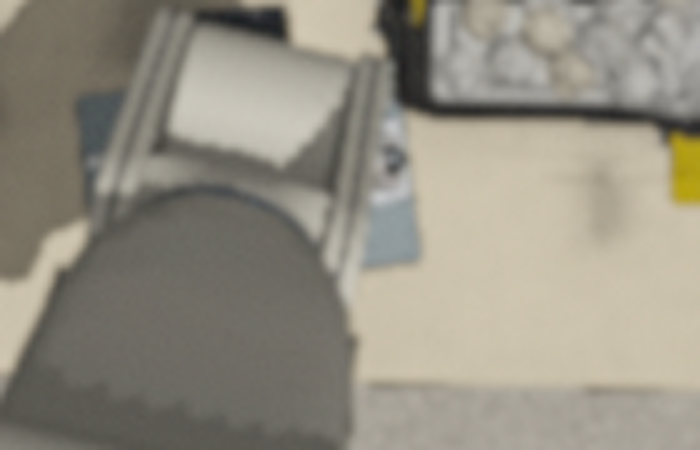

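Run:
```python
from h import *
for d in [.0103,.0093,.0083,.0078,.0073,.0068,.0063,.0058,.0053,.0048]:
    p,q=pose(SY,.066,0,d,ax=AX-.0005)
    hit=movel(p,frame=q,v=.01,until_force=5.0)
    f=fa(8);t=get_tcp_pos();e=t-p
    print(d,hit,"d_real",1e3*(d+e@EY)-.45,"x,z",e@EX*1e3,e[2]*1e3,"F",f@EX,f@EY,f[2],"tq",get_ft_torque(),get_time())
    if hit or -f@EY<2: break
```

```text
0.0103 False d_real 9.108338281366727 x,z 0.6676311852044479 -0.1407141075606272 F 1.1494287019283311 -7.460780424449904 -5.423423501776387 tq [-1.3966 -0.4495 -0.0977] 31.8333
0.0093 False d_real 8.184007311027994 x,z 0.609695916459906 -0.1547512484250807 F 0.9364497006259301 -6.88863134442996 -4.97619129831903 tq [-1.3214 -0.5125 -0.1097] 32.15
0.0083 False d_real 7.226546375525113 x,z 0.618343526154872 -0.14396017382496684 F 1.0999453239657642 -6.411651287606653 -4.623440269667959 tq [-1.2255 -0.4586 -0.0861] 32.4667
0.0078 False d_real 6.78563252197135 x,z 0.6251720899167524 -0.14771027663777747 F 1.210897331040034 -6.510306329811868 -4.823474503163282 tq [-1.2283 -0.3867 -0.0748] 32.7833
0.0073 False d_real 6.324321166914744 x,z 0.5878361218291686 -0.15312330762828896 F 1.2511697978000396 -6.410082930685069 -4.6407448044401605 tq [-1.1901 -0.454  -0.0089] 33.1
0.0068 False d_real 5.869486844556023 x,z 0.5585179615090751 -0.18278380191455446 F 1.0439680869424242 -6.227647802478374 -4.808588512882814 tq [-1.1935 -0.4439 -0.1202] 33.4167
0.0063 False d_real 5.3939408928754515 x,z 0.556858145056763 -0.1491755401255429 F 1.0964898126971194 -5.934084070436184 -4.687655540676997 tq [-1.0994 -0.4239 -0.1279] 33.7333
0.0058 False d_real 5.092021269416094 x,z 0.5209523349100694 -0.14281466589889658 F 1.7836956037193803 -5.074918143526679 -5.012742086846219 tq [-0.9405 -0.5418 -0.0878] 34.05
0.0053 False d_real 4.8568407936658895 x,z 0.38874482935834864 -0.04428869324165502 F 3.3020119764407134 -2.747502275788445 -5.639200363032437 tq [-0.5498 -0.7026 -0.0099] 34.3667
0.0048 False d_real 4.633573518211442 x,z 0.31742032580834817 0.020413850929337785 F 5.056417380561594 1.396652802480751 -6.176322634323349 tq [ 0.1541 -0.8875  0.0511] 34.6833
```

Run:
```python
from h import *
for ax,sz in [(-.0005,.066),(.0003,.0656),(.0008,.0652)]:
    p,q=pose(SY,sz,0,.0050,ax=AX+ax)
    movel(p,frame=q,v=.01,until_force=6.0)
    f=fa(8);t=get_tcp_pos();e=t-p
    print(ax,sz,"d_real",1e3*(.005+e@EY)-.45,"x,z",e@EX*1e3,e[2]*1e3,"F",f@EX,f@EY,f[2],"tq",get_ft_torque(),get_time())
snap("side","p7s",(210,160,350,280),5);snap("top","p7t",(230,190,370,280),5)
```

```text
-0.0005 0.066 d_real 4.669652499660902 x,z 0.29204621584717855 0.034776939983396926 F 5.023874359146751 1.2680266938220606 -6.468147138423226 tq [ 0.0683 -0.935  -0.0181] 35.0
0.0003 0.0656 d_real 4.684784934945766 x,z -0.3615961250684037 0.04379718461353793 F 1.3243755462168352 0.8037222531045685 -1.511375067018966 tq [-0.0958 -0.3776 -0.0296] 35.3167
0.0008 0.0652 d_real 4.730734141889344 x,z -0.6533219265193049 -0.08776084373542797 F -1.2621874343695707 0.1808428961591347 1.4292662268714613 tq [-0.1498  0.1301  0.1052] 35.6333
```

View pics/p7s.png

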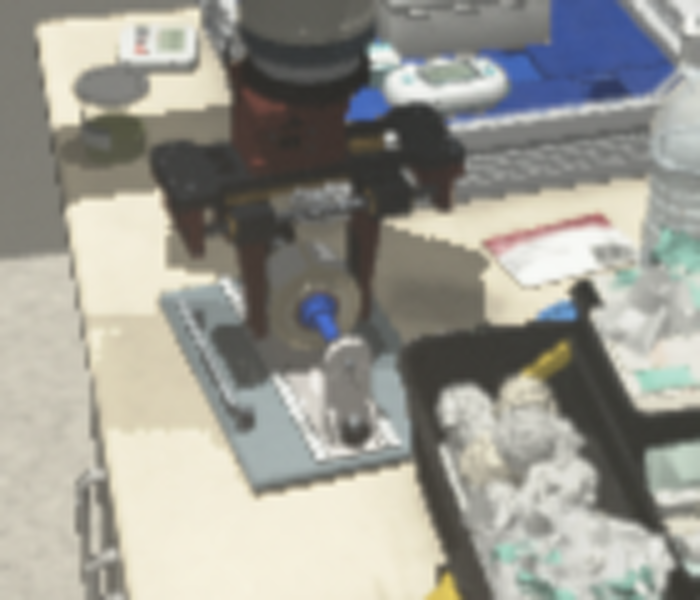

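View pics/p7t.png

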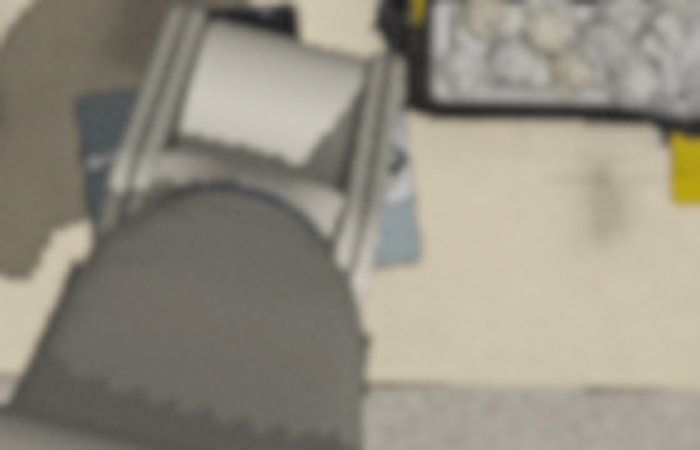

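Run:
```python
from h import *
t=get_tcp_pos();C=t+[0,0,.019]+.001*EY
for n,b in (("side",(210,160)),("top",(230,190))):
    for y in (-.018,-.028,-.045,-.061,-.072):
        print(n,y,(proj(n,C+y*EY)-b+.5)*5)
    print("upright top",(proj(n,C-.072*EY+[0,0,.027])-b+.5)*5)
```

```text
side -0.018 [316.4529 308.5515]
side -0.028 [321.7429 317.3328]
side -0.045 [330.8852 332.5093]
side -0.061 [339.6663 347.086 ]
side -0.072 [345.8053 357.2768]
upright top [346.0943 319.3524]
top -0.018 [285.4791 168.5802]
top -0.028 [301.2248 166.6851]
top -0.045 [327.9774 163.4653]
top -0.061 [353.139 160.437]
top -0.072 [370.428  158.3561]
upright top [373.3591 154.3574]
```

Run:
```python
from h import *
t=get_tcp_pos();C=t+[0,0,.019]+.001*EY
o=C.copy()
im=cv2.imread('pics/p7s_full.png')
im0=cv2.imread('pics/side0.png')
out=[]
for n,f,b in (("side",'pics/p7s_full.png',(250,190,310,260)),("side",'pics/side0.png',(230,190,300,265)),("top",'pics/top0.png',(235,190,325,260))):
    s=10 if n=='side' else 8
    im=cv2.imread(f)[b[1]:b[3],b[0]:b[2]];im=cv2.resize(im,None,fx=s,fy=s,interpolation=cv2.INTER_CUBIC)
    P=lambda p:tuple(int(v) for v in (proj(n,p)-b[:2]+.5)*s)
    for y,col in ((-.078,(0,0,255)),(-.072,(0,255,255)),(.066,(0,255,0)),(.072,(255,0,255))):
        pts=[P(np.r_[(o+y*EY+x*EX)[:2],z]) for x,z in((-.015,.012),(-.015,.093),(.015,.093),(.015,.012))]
        cv2.polylines(im,[np.array(pts)],False,col,1)
        cv2.circle(im,P(np.r_[(o+y*EY)[:2],.066]),3,col,1)
    cv2.imwrite(f"pics/ov{len(out)}.png",im);out.append(1)
```

```text
(no output)
```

View pics/ov0.png

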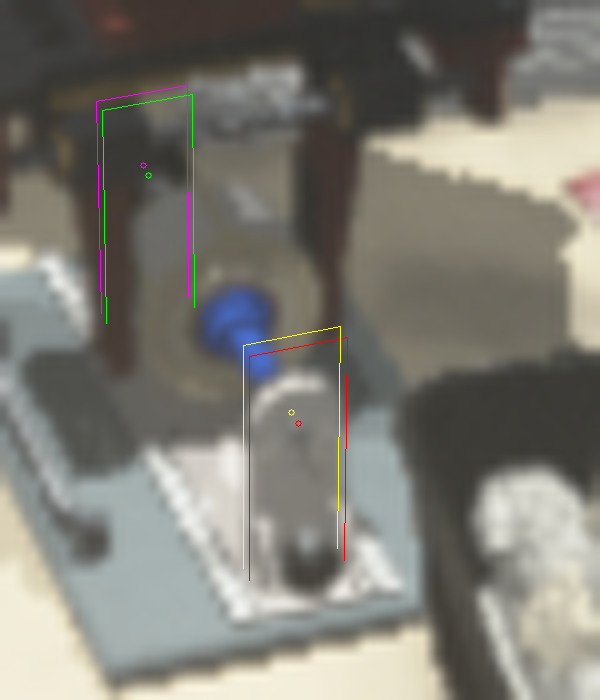

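View pics/ov1.png

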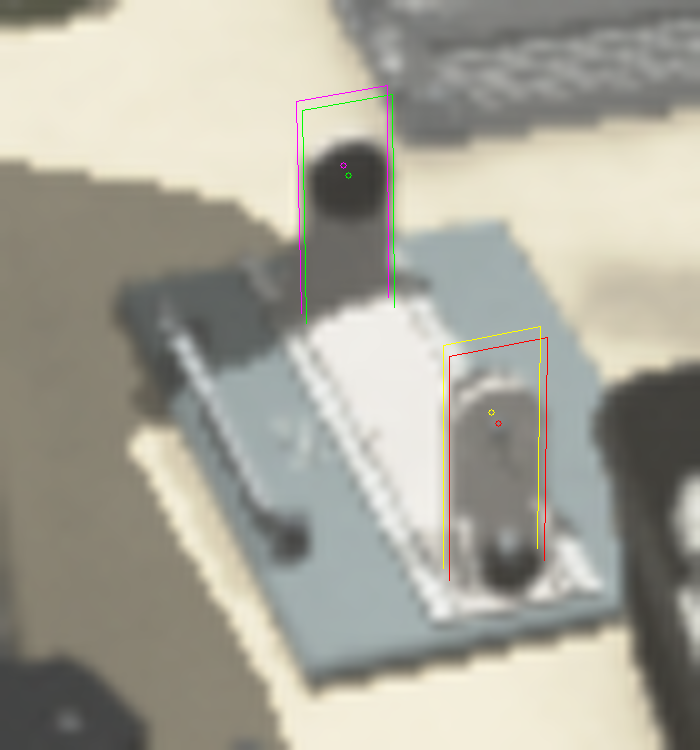

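View pics/ov2.png

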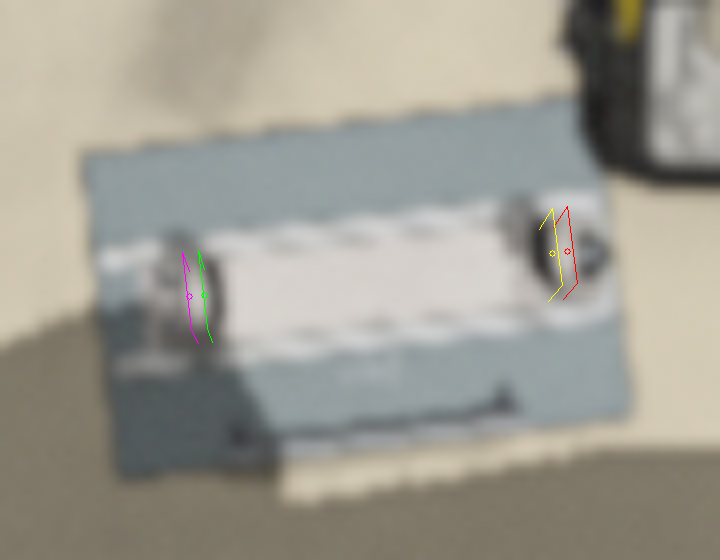

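Run:
```python
from h import *
print(get_tcp_pos())
command_gripper(0.72); wait(.3); print(get_grip_width(),fa(5),get_time())
command_gripper(0.95)
t=get_tcp_pos(); print(movel(t+[0,0,.12],v=.08,until_force=6),get_ft_force())
t=get_tcp_pos(); movel(t+[-.02,.0,.08],v=.2)
move_pose([.33,.25,.32],quat(PSI))
snap("side","p8s",(210,160,350,280),5);snap("top","p8t",(230,190,370,280),5)
print(get_tcp_pos(),get_time())
```

```text
[ 0.4797 -0.093   0.0461]
0.7202139627879625 [ 0.2762 -0.1691  0.1223] 36.4167
False [-0.2142 -0.7313  0.6659]
[0.3305 0.2493 0.3196] 40.6583
```

View pics/p8s.png

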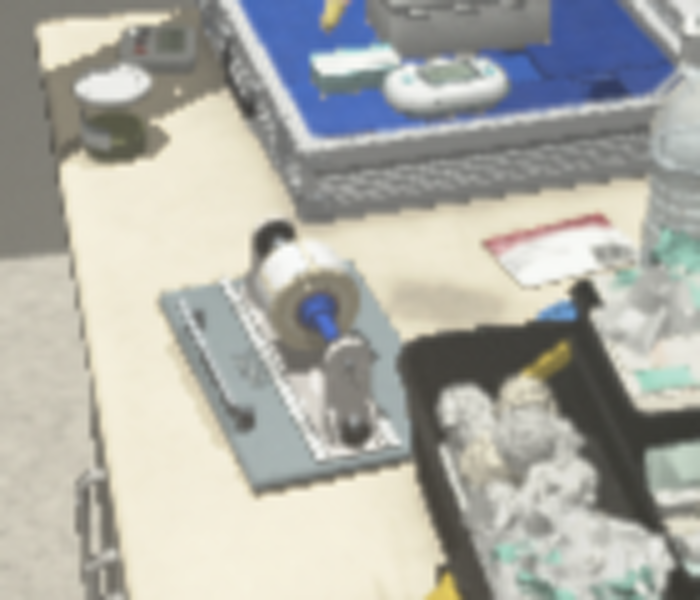

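View pics/p8t.png

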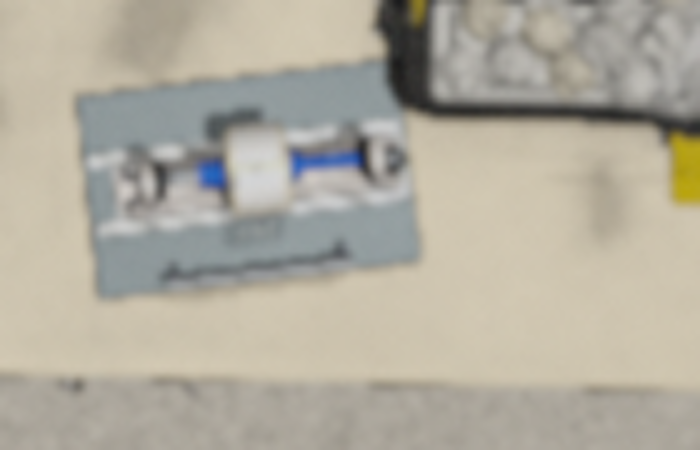

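Run:
```python
from h import *
wait(.3); job_done(); print(get_time())
```

```text
the job is handed in; nothing more can be done
the job is handed in; nothing more can be done
```

The label roll is in the dispenser, hanging between both cups with the gripper clear. I handed the job in at about 41 s on the robot's clock, under the 70 s limit.

**How it went:**
- **Finding the axis:** I touched the yoke's uprights with the shut fingers, which gave its axis and heading.
- **Left cup:** I gripped the roll across its diameter and put the plunger in the left cup with the pin tilted up 18°. At that tilt I pressed it in about 8 mm.
- **Pressing in:** I pressed on at 14–17° tilt until I felt the stop. The wrist read at most 12.3 N there, then I backed off about 1 mm.
- **Right cup:** I lowered the pin past the right cup without contact. I eased it out while the force fell smoothly from 10 N to about 6 N, until it met the cup floor.
- **Letting go:** I relieved the remaining side loads and opened the gripper.

**Last checks:**
- **Seating:** the final pictures show the roll level, with the plunger in the left cup and the pin in the right cup. The arm is away from it, and the wrist force stayed near zero after release.
- **Bystanders:** the white-lidded cup looks unmoved in the last pictures. I did not measure any of the bystanders; the robot did not go near them except in the high moves, and it felt no contact there.

**What disagreed:**
- **Press depth:** by my reckoning the pin met the floor with the plunger about 5.2 mm in, not 6 mm. That is within my measurement error.
- **Side loads:** about 5 N sideways and 3.5 N downward built up as the pin seated. I relieved both to under about 4 N before letting go.
- **Upright height:** in the pictures the uprights end at about 81 mm above the worktop, not 93 mm as I first read the description. This made no difference to the loading.

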